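# Line up the kitchen canisters by height

### The job

Line up the four lidded canisters by height on the dark wooden board, one centred on each cork coaster: the tallest on the coaster at the end next to the crock of rolling pins, then the next tallest, down to the shortest at the far end. Carry them upright and set each one down gently, never dropping or tipping one, and let go of them all.

Things in the scene. Friction and masses are not known exactly. Their poses are not given: they have to be found in the camera images.
- canister_tallest: The tallest of four round cream stoneware canisters with blue stripe, flat wooden lid and knob, all one rigid loose piece, about 0.38 kg, upright on the counter. 68 mm in diameter, 92 mm high to the lid's top, 118 mm to the knob's top. The knob, to lift it by, is an upright cylinder on the axis, 24 mm in diameter, 26 mm high. Origin: centre of the underside; z up.
- canister_second: The second tallest of four round cream stoneware canisters with blue stripe, flat wooden lid and knob, all one rigid loose piece, about 0.3 kg, upright on the counter. 60 mm in diameter, 76 mm high to the lid's top, 102 mm to the knob's top. The knob, to lift it by, is an upright cylinder on the axis, 24 mm in diameter, 26 mm high. Origin: centre of the underside; z up.
- canister_third: The third tallest of four round cream stoneware canisters with blue stripe, flat wooden lid and knob, all one rigid loose piece, about 0.22 kg, upright on the counter. 52 mm in diameter, 60 mm high to the lid's top, 86 mm to the knob's top. The knob, to lift it by, is an upright cylinder on the axis, 24 mm in diameter, 26 mm high. Origin: centre of the underside; z up.
- canister_shortest: The shortest of four round cream stoneware canisters with blue stripe, flat wooden lid and knob, all one rigid loose piece, about 0.16 kg, upright on the counter. 44 mm in diameter, 44 mm high to the lid's top, 70 mm to the knob's top. The knob, to lift it by, is an upright cylinder on the axis, 24 mm in diameter, 26 mm high. Origin: centre of the underside; z up.
- coaster_1: Fixed cork coaster, 78 mm in diameter, 6 mm thick; number 1 along a straight row of four equal ones 95 mm apart on a dark wooden board (105 x 400 x 15 mm, fixed flat on the counter). Origin: centre of its underside, 15 mm above the counter; its top is 6 mm higher. Its y axis points along the row from coaster 4 to coaster 1.
- coaster_2: Fixed cork coaster, 78 mm in diameter, 6 mm thick; number 2 along a straight row of four equal ones 95 mm apart on a dark wooden board (105 x 400 x 15 mm, fixed flat on the counter). Origin: centre of its underside, 15 mm above the counter; its top is 6 mm higher. Its y axis points along the row from coaster 4 to coaster 1.
- coaster_3: Fixed cork coaster, 78 mm in diameter, 6 mm thick; number 3 along a straight row of four equal ones 95 mm apart on a dark wooden board (105 x 400 x 15 mm, fixed flat on the counter). Origin: centre of its underside, 15 mm above the counter; its top is 6 mm higher. Its y axis points along the row from coaster 4 to coaster 1.
- coaster_4: Fixed cork coaster, 78 mm in diameter, 6 mm thick; number 4 along a straight row of four equal ones 95 mm apart on a dark wooden board (105 x 400 x 15 mm, fixed flat on the counter). Origin: centre of its underside, 15 mm above the counter; its top is 6 mm higher. Its y axis points along the row from coaster 4 to coaster 1.
- crock: Fixed cream crock with two blue bands, 110 mm in diameter, 110 mm high, with three wooden rolling pins standing up to 190 mm. In line with the row, 143 mm from the nearest coaster: beside coaster 1 or coaster 4, as the start draws (a green bottle, 66 mm in diameter, 190 mm high, stands at the other end). Origin: centre of its underside.

How it is judged:
At the end, for the whole second after the job is handed in: Counting from the coaster nearest the crock, the canisters stand in the order tallest, second, third, shortest; each within 15 mm of its coaster's centre, resting on the coaster (underside within about 3 mm of its top), upright within 0.1 rad, at rest and not touched by the fingers (((y of crock in the frame of coaster_1 above 0 m and horizontal distance between canister_tallest and coaster_1 below 0.015 m and z of canister_tallest in the frame of coaster_1 between 0.003 and 0.01 m and horizontal distance between canister_second and coaster_2 below 0.015 m and z of canister_second in the frame of coaster_2 between 0.003 and 0.01 m and horizontal distance between canister_third and coaster_3 below 0.015 m and z of canister_third in the frame of coaster_3 between 0.003 and 0.01 m and horizontal distance between canister_shortest and coaster_4 below 0.015 m and z of canister_shortest in the frame of coaster_4 between 0.003 and 0.01 m) or (y of crock in the frame of coaster_1 below 0 m and horizontal distance between canister_tallest and coaster_4 below 0.015 m and z of canister_tallest in the frame of coaster_4 between 0.003 and 0.01 m and horizontal distance between canister_second and coaster_3 below 0.015 m and z of canister_second in the frame of coaster_3 between 0.003 and 0.01 m and horizontal distance between canister_third and coaster_2 below 0.015 m and z of canister_third in the frame of coaster_2 between 0.003 and 0.01 m and horizontal distance between canister_shortest and coaster_1 below 0.015 m and z of canister_shortest in the frame of coaster_1 between 0.003 and 0.01 m)) and angle between each of canister_tallest, canister_second, canister_third, canister_shortest's own z axis and vertical below 0.1 rad and linear speed of each of canister_tallest, canister_second, canister_third, canister_shortest below 0.02 m/s and contact force between each of canister_tallest, canister_second, canister_third, canister_shortest and the fingers below 0.1 N).
It fails at once if a canister is tipped by more than 0.6 rad (angle between any of canister_tallest, canister_second, canister_third, canister_shortest's own z axis and vertical above 0.6 rad).
It fails at once if a canister is dropped or knocked: it moves faster than 0.6 m/s with no finger holding it (a free fall of about 18 mm) ((linear speed of canister_tallest above 0.6 m/s and contact force between canister_tallest and the fingers below 0.1 N) or (linear speed of canister_second above 0.6 m/s and contact force between canister_second and the fingers below 0.1 N) or (linear speed of canister_third above 0.6 m/s and contact force between canister_third and the fingers below 0.1 N) or (linear speed of canister_shortest above 0.6 m/s and contact force between canister_shortest and the fingers below 0.1 N)).
It also fails if it takes over 93 s, if anything falls off the work surface, if the arm or the gripper's body presses on something with over 40 N, if the wrist force passes 120 N, or if a joint passes its speed limit or range.

### The arm

A 7-joint arm with a two-finger parallel gripper is mounted at the origin on the work surface. World frame = base frame: x ahead of the robot, y to its left, z up, the work surface at z = 0. Lengths are in m, angles in rad, forces in N, time in s.
With the tool pointing down it reaches from about 0.425 to 0.975 m from the base axis. Payload 16.7 kg.
Tool frame: the origin (TCP) lies at the very end of the fingers, on their centre line; the grasp point (between the pads) lies 19 mm behind it (env.grasp_offset is the distance from the TCP to the grasp point, in m); z points along the fingers, y is the line along which they close (so a half turn about z gives the same grasp; the last joint's range is limited). The gripper opens to 85 mm and grips with 20 to 120 N. Pads are 22 mm wide; open, the fingers measure 114 mm over their backs; the gripper's body (76 mm by 85 mm) begins 54 mm behind the grasp point. The pads swing forward as they close: fully open they stand 13 mm farther back than shut.
Start: joints at [1.067, 0.426, 0.074, 1.606, -0.034, 1.111, -0.067], TCP at [0.234, -0.633, 0.231] pointing down, gripper open.
Joint ranges: [-2.85, 2.85], [-0.5, 2.14], [-1.23, 1.37], [0.21, 2.46], [-1.02, 4.16], [0.16, 2.05], [-2.73, 2.73]. Speed limits (rad/s): [1.89, 1.89, 2.39, 2.39, 3.01, 3.01, 3.01].

### API

Orientations are given as a unit quaternion [x, y, z, w].
In Python, from bench import env, grab_frame gives the robot as it stands.
- The arm moves only by the tool jog_arm, called after "Call:" as name(argument=value, ...), one argument or row to a line, values as JSON. Schema: {"type":"object","properties":{"plan":{"type":"array","items":{"type":"array","items":{"type":"number"},"minItems":7,"maxItems":7},"minItems":1,"maxItems":20},"squeeze":{"type":"number"},"only":{"type":"string"},"quiet":{"type":"boolean"},"lines":{"type":"string"}},"required":["plan"],"additionalProperties":false}. plan is a list of rows, 1 to 20 of them, each of 7 numbers: a rotation vector rx, ry, rz in a scale on which 1.0 is 120 degrees, then dx, dy, dz in shares of the most that a row can go, 1 being 50 mm, then the finger opening in m; each row shifts and turns the commanded pose from where the row before left it, along the tool's axes as they then stand; what a row does not reach is not made up. A row lasts 1/10 s, in which the tool goes at most 0.05 m and 0.15 rad, less where a joint would pass 70% of its speed; a pose out of reach is approached as far as the arm can. The fingers move at their own pace and stop on an object; squeeze is the grip in N (left out, the last holds). Time passes only in rows, so rows that do not move let the fingers close. The tool returns the time, the measured TCP pose, the force, the opening and the grip force at its end. only (a regular expression) keeps the lines of the reply that match it, lines (a string "A,B") keeps lines A to B, and quiet returns only ok. No shift or turn number may pass 1 either way. Input that does not fit is refused with a message, and nothing moves.
- env.get_obs(): the state, without advancing time (a new reading comes with each control period).
- grab_frame(name): name is "side" or "top"; returns a dict with "pixels" (400x640x3 uint8, red, green, blue), "range_z" (400x640 float32, m along the optical axis (not along the pixel's ray), 0 where there is no reading), "mtx" (3x3 intrinsics, pixels), "rvec" (rotation vector, rad) and "tvec" (3), from world to camera coordinates, as OpenCV has them. Camera axes: x right, y down, z forward; pixel columns grow to the right and rows downward; lengths in m; the calibration is good to about 2 mm. A picture is of the moment at which its call begins.
- env.finish_job(): hands the job in; it is judged then, once.
The state is a dict: "time_s": time; "joints": joint angles; "dq": joint speeds; "joint_torque": joint torques, N m; "tool_pos": TCP position; "orientation": TCP orientation; "contact_force": force on the tool from outside, world axes, zero at the start; "wrist_torque": the same for the moment, N m; "gripper_width": finger opening in m; "finger_force": force on a finger pad.
Only numpy, scipy, OpenCV 4.12 (cv2) and the standard library are available. Lean on these libraries where they do the work, as an engineer would, in place of code of your own. Each camera call takes 0.05 s, during which the arm holds its last target. There are 200 camera calls.

## Working session

There is one attempt and no reset: what is moved stays moved. The work goes in short steps, Python scripts to look and compute and a tool call to move; the robot and the scene stay as the last step left them, time stands still between calls to the robot, and variables do not carry over. Pictures are saved under pics/ and viewed, at most 14 in all, crops included, and the job is handed in when it is done.

```bash
ls; mkdir -p pics; python3 - <<'E'
from bench import env, grab_frame
import cv2, numpy as np
o=env.get_obs(); print(o['tool_pos'],o['orientation'],o['gripper_width'],o['time_s'])
for n in('side','top'):
    f=grab_frame(n); cv2.imwrite(f'pics/{n}0.png',f['pixels'][...,::-1]); np.savez(f'{n}0.npz',**f)
    R=cv2.Rodrigues(np.array(f['rvec'],float))[0]; print(n,-R.T@np.array(f['tvec']).ravel(),R[2],f['mtx'][0])
E
```

```text
pics
[ 0.2343419  -0.63257951  0.23062473] [ 9.84305515e-01  1.76471656e-01 -1.61290022e-04 -6.17526221e-04] 0.08526342379369238 0.0
side [0.20497959 0.77201377 1.05796203] [ 0.23665795 -0.5803726  -0.77920514] [507.88463986   0.         318.28280818]
top [0.35522544 0.00801834 0.90061876] [ 0.22270355 -0.01076673 -0.97482676] [412.66218661   0.         325.04520961]
```

View pics/side0.png

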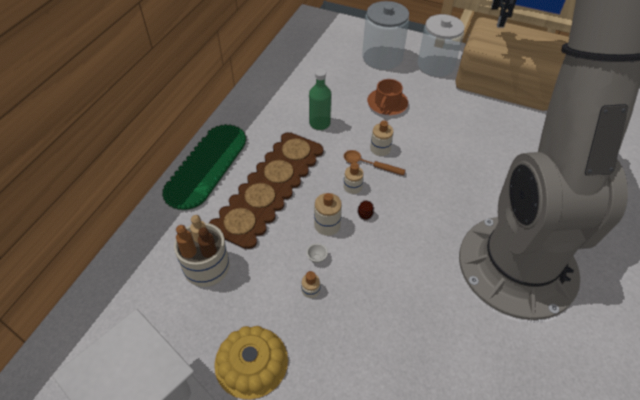

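View pics/top0.png

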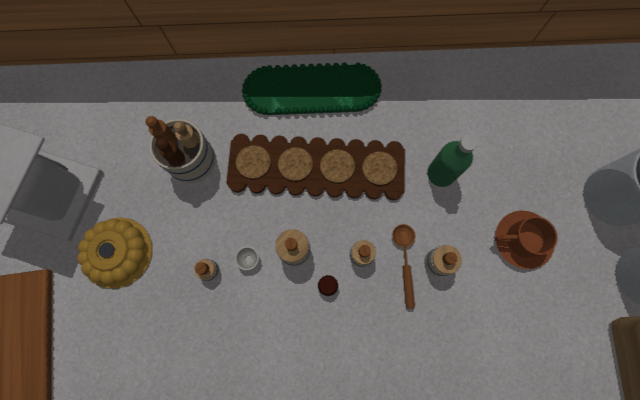

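The crock is at the left in the top view, around (183,150), and the bottle is at the right, (450,163). The coasters are at top (253,161), (295,163), (337,165) and (380,168). The canisters are at top (206,269), (293,247), (363,253) and (445,262), and in the side view at (311,284), (328,212), (354,178) and (382,137). A spoon lies between two of them.

```bash
cat > h.py <<'E'
import cv2, numpy as np
def cam(f):
    return np.array(f['mtx'],float),cv2.Rodrigues(np.array(f['rvec'],float))[0],np.array(f['tvec'],float).ravel()
def ray(f,u,v,z):
    K,R,t=cam(f); c=-R.T@t; d=R.T@np.linalg.inv(K)@[u,v,1]; return c+d*(z-c[2])/d[2]
def cloud(f):
    K,R,t=cam(f); v,u=np.mgrid[:400,:640]; Z=f['range_z']
    P=np.stack([(u-K[0,2])/K[0,0]*Z,(v-K[1,2])/K[1,1]*Z,Z],-1); W=(P-t)@R; W[Z<=0]=np.nan; return W
def circ(p):
    A=np.c_[2*p,np.ones(len(p))]; s=np.linalg.lstsq(A,(p**2).sum(1),rcond=None)[0]; return s[:2],np.sqrt(s[2]+s[:2]@s[:2])
def pix(f,p):
    return cv2.projectPoints(np.array([p],float),np.array(f['rvec'],float),np.array(f['tvec'],float),np.array(f['mtx'],float),None)[0].ravel()
E
python3 - <<'E'
from h import *
T=dict(np.load('top0.npz'));S=dict(np.load('side0.npz'))
CT=cloud(T)
for n,f,cs,ks in(('top',T,[(253,161),(295,163),(337,165),(380,168)],[(206,269),(293,247),(363,253),(445,262)]),('side',S,[(240,221),(260,195),(279,171),(296,150)],[(311,281),(328,207),(354,175),(382,133)])):
    print(n); hsv=cv2.cvtColor(f['pixels'],cv2.COLOR_RGB2HSV); g=f['pixels'][...,0]
    C=cloud(f)
    for u,v in cs:
        w=np.zeros(g.shape,np.uint8); w[v-19:v+20,u-22:u+23]=1
        m=((g>95)&(hsv[...,1]>60)&(w>0)).astype(np.uint8)
        k,l,st,ce=cv2.connectedComponentsWithStats(m); i=1+st[1:,4].argmax()
        q=max(cv2.findContours((l==i).astype(np.uint8),0,1)[0],key=cv2.contourArea); e=cv2.fitEllipse(cv2.convexHull(q))
        print('coaster',ray(f,*e[0],.021).round(4),np.round(e[1],1),'depthz',np.nanmedian(C[v-4:v+5,u-4:u+5,2]).round(4))
    for u,v in ks:
        W=C[v-26:v+26,u-24:u+24].reshape(-1,3); zt=np.nanpercentile(W[:,2],99.5)
        top=W[W[:,2]>zt-.006]; 
        print('can ztop',zt.round(4),'knob',np.nanmean(top,0).round(4),len(top),(np.ptp(top,0)*1e3).round(0))
E
```

```text
top
coaster [0.669  0.1565 0.021 ] [31.2 33. ] depthz 0.0196
coaster [0.6602 0.0619 0.021 ] [31.6 32.5] depthz 0.0195
coaster [ 0.6515 -0.0325  0.021 ] [31.7 32.6] depthz 0.0195
coaster [ 0.6424 -0.127   0.021 ] [31.4 32.9] depthz 0.02
can ztop 0.0699 knob [0.4319 0.2526 0.068 ] 113 [22. 23.  8.]
can ztop 0.1176 knob [0.4666 0.0673 0.1159] 121 [22. 23.  7.]
can ztop 0.0858 knob [ 0.451  -0.0761  0.0842] 111 [22. 22.  7.]
can ztop 0.1021 knob [ 0.4278 -0.2403  0.1004] 120 [22. 23.  7.]
side
coaster [0.6694 0.1588 0.021 ] [25.4 31.4] depthz 0.0195
coaster [0.6603 0.0645 0.021 ] [23.5 30.3] depthz 0.0196
coaster [ 0.6511 -0.0298  0.021 ] [22.  28.9] depthz 0.0196
coaster [ 0.6422 -0.1241  0.021 ] [20.6 27.5] depthz 0.0201
can ztop 0.0702 knob [0.4309 0.257  0.0685] 81 [22. 23.  8.]
can ztop 0.1177 knob [0.4653 0.0716 0.116 ] 69 [22. 23.  9.]
can ztop 0.1156 knob [0.4587 0.0687 0.1155] 24 [12. 19.  7.]
can ztop 0.1012 knob [ 0.4266 -0.2363  0.1002] 50 [23. 24.  8.]
```

```bash
python3 - <<'E'
import cv2
a=cv2.imread('pics/top0.png')[225:295,180:480]; b=cv2.imread('pics/side0.png')[110:310,280:420]
cv2.imwrite('pics/tc.png',cv2.resize(a,None,fx=2.6,fy=2.6,interpolation=2)); cv2.imwrite('pics/sc.png',cv2.resize(b,None,fx=3,fy=3,interpolation=2))
E
```

```text
(no output)
```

View pics/tc.png

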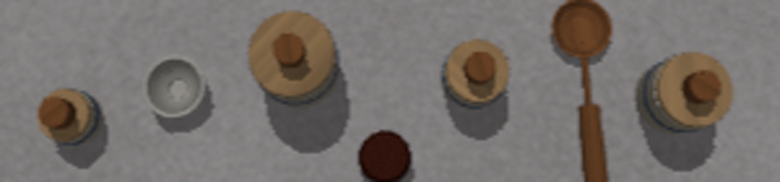

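Order of heights confirmed: the tallest is at image left-centre, third at centre right, second far right, shortest far left.

```bash
cat > d.py <<'E'
import sys,numpy as np
from bench import env
from scipy.spatial.transform import Rotation as R
o=env.get_obs(); r=R.from_quat(o['orientation']); g=np.array(sys.argv[1:4],float)
d=r.inv().apply(g-o['tool_pos']); print(o['tool_pos'].round(4),'tool delta',d.round(4),'z axis',r.as_matrix()[:,2].round(4),'F',np.round(o['contact_force'],1),o['gripper_width'])
E
python3 d.py .427 -.238 .231
```

```text
[ 0.2343 -0.6326  0.2307] tool delta [ 0.3177 -0.3031  0.    ] z axis [-5.e-04  1.e-03 -1.e+00] F [-0.5 -0.   1.4] 0.08520224331818463
```

Careful with the scale: shifts go in shares of 50 mm and turns go in shares of 120 degrees. That gives: 0.0318 m is 0.636, -0.0303 m is -0.606.

Call:
jog_arm(
  plan=[
    [0,0,0,0.32,-0.3,0,0.06],
    [0,0,0,0.636,-0.606,0,0.06],
    [0,0,0,0.636,-0.606,0,0.06],
    [0,0,0,0.636,-0.606,0,0.06],
    [0,0,0,0.636,-0.606,0,0.06],
    [0,0,0,0.636,-0.606,0,0.06],
    [0,0,0,0.636,-0.606,0,0.06],
    [0,0,0,0.636,-0.606,0,0.06],
    [0,0,0,0.636,-0.606,0,0.06],
    [0,0,0,0.636,-0.606,0,0.06],
    [0,0,0,0.31,-0.308,0,0.06],
    [0,0,0,0,0,0,0.06],
    [0,0,0,0,0,0,0.06],
  ],
  squeeze=30,
)

```text
time_s: 1.4
tool_pos: [0.427, -0.2383, 0.2312]
orientation: [0.984, 0.177, -0.0, -0.0]
contact_force: [-1.1, -1.1, -0.3]
gripper_width: 0.0599
finger_force: 0.0
```

```bash
python3 d.py .427 -.238 .077; python3 - <<'E'
from bench import grab_frame
import cv2
f=grab_frame('side'); cv2.imwrite('pics/s1.png',f['pixels'][...,::-1])
E
```

```text
[ 0.427  -0.2383  0.2312] tool delta [ 0.0002 -0.0002  0.1542] z axis [-4.e-04  0.e+00 -1.e+00] F [-1.1 -1.1 -0.3] 0.0599297497421852
```

View pics/s1.png

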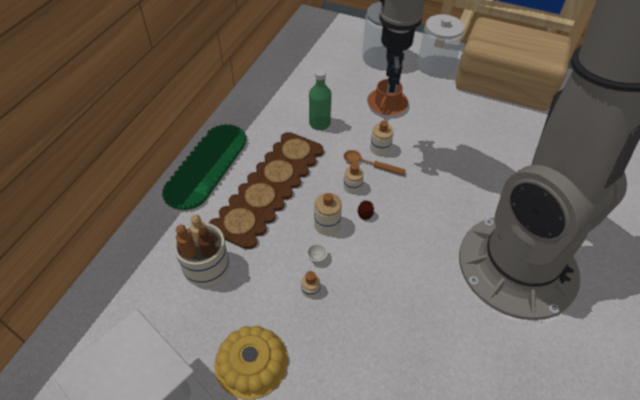

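The gripper hangs directly above the second canister, tips near (393,88), with nothing disturbed. Next I descend, then close.

Converted, 0.03 m is 0.6, 0.02 m is 0.4.

Call:
jog_arm(
  plan=[
    [0,0,0,0,0,0.6,0.05],
    [0,0,0,0,0,0.6,0.05],
    [0,0,0,0,0,0.6,0.05],
    [0,0,0,0,0,0.6,0.05],
    [0,0,0,0,0,0.4,0.05],
    [0,0,0,0,0,0.2,0.05],
    [0,0,0,0,0,0.08,0.05],
    [0,0,0,0,0,0,0.05],
    [0,0,0,0,0,0,0.05],
  ],
)

```text
time_s: 2.35
tool_pos: [0.4275, -0.2388, 0.0782]
orientation: [0.984, 0.176, 0.0, 0.0]
contact_force: [0.2, -0.6, -0.6]
gripper_width: 0.05
finger_force: 0.0
```

Call:
jog_arm(
  plan=[
    [0,0,0,0,0,0,0.03],
    [0,0,0,0,0,0,0.02],
    [0,0,0,0,0,0,0],
    [0,0,0,0,0,0,0],
    [0,0,0,0,0,0,0],
    [0,0,0,0,0,0,0],
  ],
)

```text
time_s: 2.95
tool_pos: [0.4277, -0.2388, 0.078]
orientation: [0.984, 0.176, 0.001, 0.001]
contact_force: [-0.6, -1.4, 6.7]
gripper_width: 0.0228
finger_force: 29.6
```

```bash
python3 - <<'E'
from bench import grab_frame
import cv2
f=grab_frame('side'); cv2.imwrite('pics/s2.png',cv2.resize(f['pixels'][60:180,320:460,::-1],None,fx=4,fy=4))
E
```

```text
(no output)
```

View pics/s2.png

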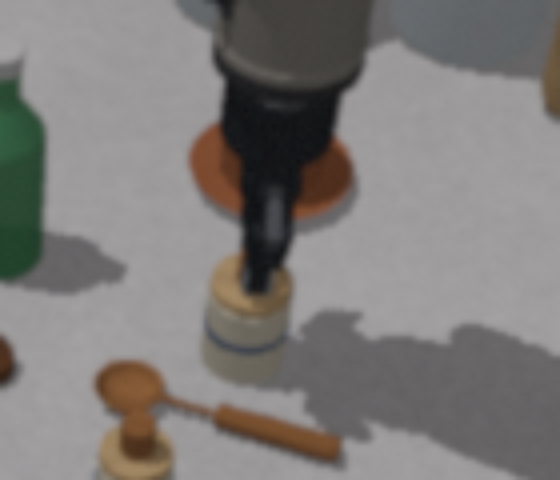

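Converted, -0.025 m is -0.5, -0.02 m is -0.4.

Call:
jog_arm(
  plan=[
    [0,0,0,0,0,-0.1,0],
    [0,0,0,0,0,-0.3,0],
    [0,0,0,0,0,-0.5,0],
    [0,0,0,0,0,-0.5,0],
    [0,0,0,0,0,-0.4,0],
    [0,0,0,0,0,-0.2,0],
    [0,0,0,0,0,0,0],
    [0,0,0,0,0,0,0],
  ],
  squeeze=45,
)

```text
time_s: 3.8
tool_pos: [0.4267, -0.2381, 0.1766]
orientation: [0.984, 0.176, -0.0, -0.0]
contact_force: [-0.7, 0.4, -3.6]
gripper_width: 0.0227
finger_force: 44.5
```

```bash
python3 d.py .660 .0632 .178
```

```text
[ 0.4267 -0.2381  0.1766] tool delta [ 0.3235 -0.2015 -0.0015] z axis [-8.e-04  4.e-04 -1.e+00] F [-0.7  0.4 -3.6] 0.022669816331036836
```

Converted, 0.029 m is 0.58, -0.018 m is -0.36.

Call:
jog_arm(
  plan=[
    [0,0,0,0.336,-0.216,0,0],
    [0,0,0,0.58,-0.36,0,0],
    [0,0,0,0.58,-0.36,0,0],
    [0,0,0,0.58,-0.36,0,0],
    [0,0,0,0.58,-0.36,0,0],
    [0,0,0,0.58,-0.36,0,0],
    [0,0,0,0.58,-0.36,0,0],
    [0,0,0,0.58,-0.36,0,0],
    [0,0,0,0.58,-0.36,0,0],
    [0,0,0,0.58,-0.36,0,0],
    [0,0,0,0.58,-0.36,0,0],
    [0,0,0,0.336,-0.216,0,0],
    [0,0,0,0,0,0,0],
    [0,0,0,0,0,0,0],
    [0,0,0,0,0,0,0],
  ],
)

```text
time_s: 5.3
tool_pos: [0.6598, 0.062, 0.1763]
orientation: [0.984, 0.176, -0.001, 0.0]
contact_force: [0.0, -0.2, -3.8]
gripper_width: 0.0223
finger_force: 44.5
```

```bash
python3 d.py .660 .0632 .099
```

```text
[0.6598 0.062  0.1763] tool delta [ 0.0007 -0.001   0.0773] z axis [-1.6e-03 -6.0e-04 -1.0e+00] F [ 0.  -0.2 -3.8] 0.02231100924291948
```

Converted, 0.025 m is 0.5, 0.02 m is 0.4.

Call:
jog_arm(
  plan=[
    [0,0,0,0.01,-0.02,0.4,0],
    [0,0,0,0,0,0.5,0],
    [0,0,0,0,0,0.3,0],
    [0,0,0,0,0,0.14,0],
    [0,0,0,0,0,0.08,0],
    [0,0,0,0,0,0.06,0],
    [0,0,0,0,0,0.04,0],
    [0,0,0,0,0,0,0],
    [0,0,0,0,0,0,0],
  ],
)

```text
time_s: 6.2
tool_pos: [0.6609, 0.0643, 0.1019]
orientation: [0.984, 0.176, 0.0, -0.0]
contact_force: [-0.1, 1.0, -2.7]
gripper_width: 0.0225
finger_force: 44.5
```

```bash
python3 d.py .660 .0632 .099
```

```text
[0.6609 0.0643 0.1019] tool delta [-0.0012  0.0007  0.0029] z axis [ 7.e-04  1.e-04 -1.e+00] F [-0.1  1.  -2.7] 0.022528370850036988
```

Converted, -0.0012 m is -0.024, 0.001 m is 0.02.

Call:
jog_arm(
  plan=[
    [0,0,0,-0.024,0.014,0.02,0],
    [0,0,0,0,0,0.02,0],
    [0,0,0,0,0,0.02,0],
    [0,0,0,0,0,0,0],
  ],
)

```text
time_s: 6.6
tool_pos: [0.6602, 0.063, 0.0992]
orientation: [0.984, 0.176, 0.001, 0.0]
contact_force: [-2.1, -1.3, 7.2]
gripper_width: 0.0225
finger_force: 45.5
```

```bash
python3 d.py .660 .0632 .099
```

```text
[0.6602 0.063  0.0992] tool delta [-0.0001 -0.0003  0.0002] z axis [ 1.1e-03 -1.0e-04 -1.0e+00] F [-2.1 -1.3  7.2] 0.022511513236805603
```

Converted, -0.03 m is -0.6, -0.02 m is -0.4.

Call:
jog_arm(
  plan=[
    [0,0,0,0,0,0,0.03],
    [0,0,0,0,0,0,0.045],
    [0,0,0,0,0,0,0.045],
    [0,0,0,0,0,-0.2,0.045],
    [0,0,0,0,0,-0.4,0.045],
    [0,0,0,0,0,-0.6,0.045],
    [0,0,0,0,0,-0.6,0.045],
    [0,0,0,0,0,-0.4,0.045],
    [0,0,0,0,0,0,0.045],
  ],
  squeeze=30,
)

```text
time_s: 7.5
tool_pos: [0.6613, 0.0635, 0.2125]
orientation: [0.984, 0.176, 0.003, 0.0]
contact_force: [1.3, -1.0, 0.5]
gripper_width: 0.0451
finger_force: 0.0
```

```bash
python3 d.py .4505 -.074 .20
```

```text
[0.6613 0.0635 0.2125] tool delta [-0.2455  0.0557  0.0113] z axis [ 5.2e-03  8.0e-04 -1.0e+00] F [ 1.3 -1.   0.5] 0.04505122204656365
```

Converted, -0.035 m is -0.7, -0.0178 m is -0.356.

Call:
jog_arm(
  plan=[
    [0,0,0,-0.354,0.084,0,0.05],
    [0,0,0,-0.7,0.158,0.03,0.05],
    [0,0,0,-0.7,0.158,0.03,0.05],
    [0,0,0,-0.7,0.158,0.03,0.05],
    [0,0,0,-0.7,0.158,0.03,0.05],
    [0,0,0,-0.7,0.158,0.03,0.05],
    [0,0,0,-0.7,0.158,0.03,0.05],
    [0,0,0,-0.356,0.082,0.03,0.05],
    [0,0,0,0,0,0,0.05],
    [0,0,0,0,0,0,0.05],
  ],
)

```text
time_s: 8.5
tool_pos: [0.4491, -0.0744, 0.1982]
orientation: [0.984, 0.176, 0.0, 0.0]
contact_force: [0.4, 0.5, 0.8]
gripper_width: 0.05
finger_force: 0.0
```

```bash
python3 d.py .4505 -.074 .062
python3 - <<'E'
from bench import grab_frame
from h import *
for n in('top','side'):
    f=grab_frame(n); cv2.imwrite(f'pics/{n}3.png',f['pixels'][...,::-1]); C=cloud(f)
    u,v=pix(f,(.66,.063,.11)).astype(int); W=C[v-12:v+13,u-12:u+13].reshape(-1,3); W=W[W[:,2]<.135]; zt=np.nanpercentile(W[:,2],99); t=W[W[:,2]>zt-.006]; print(n,zt,t.mean(0),np.ptp(t,axis=0))
E
```

```text
[ 0.4491 -0.0744  0.1982] tool delta [1.300e-03 1.000e-04 1.362e-01] z axis [ 7.e-04 -0.e+00 -1.e+00] F [0.4 0.5 0.8] 0.05004849097387243
top 0.12381767401898919 [0.66017512 0.05959935 0.1212912 ] [0.02171951 0.02219726 0.00613888]
side 0.12336330022005568 [0.65896965 0.0634467  0.12099093] [0.02260062 0.02409488 0.0073809 ]
```

View pics/side3.png

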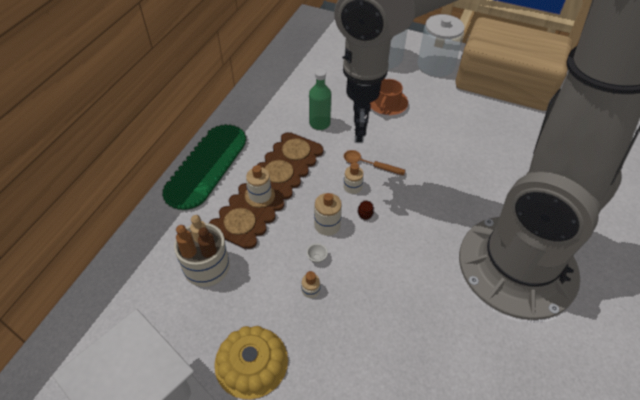

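The second canister stands upright on coaster 2, at (260,185), about 1–2 mm off its measured centre. The gripper hangs above the third canister at (354,178).

Converted, 0.035 m is 0.7, 0.025 m is 0.5.

Call:
jog_arm(
  plan=[
    [0,0,0,0.026,0,0.4,0.05],
    [0,0,0,0,0,0.7,0.05],
    [0,0,0,0,0,0.7,0.05],
    [0,0,0,0,0,0.5,0.05],
    [0,0,0,0,0,0.26,0.05],
    [0,0,0,0,0,0.12,0.05],
    [0,0,0,0,0,0.02,0.05],
    [0,0,0,0,0,0,0.05],
    [0,0,0,0,0,0,0.03],
    [0,0,0,0,0,0,0.02],
    [0,0,0,0,0,0,0],
    [0,0,0,0,0,0,0],
    [0,0,0,0,0,0,0],
    [0,0,0,0,0,0,0],
  ],
  squeeze=30,
)

```text
time_s: 10.0
tool_pos: [0.4507, -0.0741, 0.0635]
orientation: [0.984, 0.176, 0.001, 0.0]
contact_force: [-0.3, -0.9, 7.3]
gripper_width: 0.023
finger_force: 29.5
```

```bash
python3 d.py .651 -.031 .162
```

```text
[ 0.4507 -0.0741  0.0635] tool delta [ 0.2029  0.0291 -0.0982] z axis [ 1.5e-03 -3.0e-04 -1.0e+00] F [-0.3 -0.9  7.3] 0.023044606501274514
```

Converted, 0.0288 m is 0.576, -0.025 m is -0.5.

Call:
jog_arm(
  plan=[
    [0,0,0,0,0,-0.1,0],
    [0,0,0,0,0,-0.3,0],
    [0,0,0,0,0,-0.5,0],
    [0,0,0,0,0,-0.5,0],
    [0,0,0,0,0,-0.4,0],
    [0,0,0,0.3,0.04,-0.2,0],
    [0,0,0,0.576,0.084,0,0],
    [0,0,0,0.576,0.084,0,0],
    [0,0,0,0.576,0.084,0,0],
    [0,0,0,0.576,0.084,0,0],
    [0,0,0,0.576,0.084,0,0],
    [0,0,0,0.576,0.084,0,0],
    [0,0,0,0.302,0.038,0,0],
    [0,0,0,0,0,0,0],
    [0,0,0,0,0,0,0],
    [0,0,0,0,0,0,0],
  ],
  squeeze=45,
)

```text
time_s: 11.6
tool_pos: [0.6497, -0.0311, 0.1629]
orientation: [0.984, 0.176, -0.0, 0.0]
contact_force: [0.2, 0.2, -2.0]
gripper_width: 0.0227
finger_force: 44.4
```

```bash
python3 d.py .651 -.031 .0845
```

```text
[ 0.6497 -0.0311  0.1629] tool delta [0.0013 0.0004 0.0784] z axis [-5.e-04 -2.e-04 -1.e+00] F [ 0.2  0.2 -2. ] 0.02272388117774257
```

Converted, 0.025 m is 0.5, 0.02 m is 0.4.

Call:
jog_arm(
  plan=[
    [0,0,0,0.02,0,0.4,0],
    [0,0,0,0,0,0.5,0],
    [0,0,0,0,0,0.3,0],
    [0,0,0,0,0,0.14,0],
    [0,0,0,0,0,0.08,0],
    [0,0,0,0,0,0.06,0],
    [0,0,0,0,0,0.03,0],
    [0,0,0,0,0,0.02,0],
    [0,0,0,0,0,0,0],
    [0,0,0,0,0,0,0],
  ],
)

```text
time_s: 12.6
tool_pos: [0.6516, -0.0304, 0.0867]
orientation: [0.984, 0.176, 0.0, -0.0]
contact_force: [0.7, 0.4, -3.3]
gripper_width: 0.022
finger_force: 44.4
```

```bash
python3 d.py .651 -.031 .0845
```

```text
[ 0.6516 -0.0304  0.0867] tool delta [-0.0008  0.0004  0.0022] z axis [ 5.e-04  1.e-04 -1.e+00] F [ 0.7  0.4 -3.3] 0.022012997722312147
```

Converted, 0.001 m is 0.02, -0.0008 m is -0.016.

Call:
jog_arm(
  plan=[
    [0,0,0,-0.016,0.008,0.02,0],
    [0,0,0,0,0,0.02,0],
    [0,0,0,0,0,0.01,0],
    [0,0,0,0,0,0,0],
  ],
)

```text
time_s: 13.0
tool_pos: [0.6512, -0.0312, 0.0848]
orientation: [0.984, 0.176, 0.0, 0.0]
contact_force: [-3.5, -0.6, 10.0]
gripper_width: 0.0223
finger_force: 45.7
```

Converted, -0.03 m is -0.6, -0.02 m is -0.4.

Call:
jog_arm(
  plan=[
    [0,0,0,0,0,0,0.03],
    [0,0,0,0,0,0,0.045],
    [0,0,0,0,0,0,0.045],
    [0,0,0,0,0,-0.2,0.045],
    [0,0,0,0,0,-0.4,0.045],
    [0,0,0,0,0,-0.6,0.045],
    [0,0,0,0,0,-0.6,0.045],
    [0,0,0,0,0,-0.6,0.045],
    [0,0,0,0,0,-0.2,0.045],
    [0,0,0,0,0,0,0.045],
  ],
  squeeze=30,
)

```text
time_s: 14.0
tool_pos: [0.6516, -0.031, 0.216]
orientation: [0.984, 0.176, 0.002, 0.0]
contact_force: [0.4, 0.0, -1.6]
gripper_width: 0.0452
finger_force: 0.0
```

```bash
python3 d.py .466 .0695 .21
```

```text
[ 0.6516 -0.031   0.216 ] tool delta [-0.1392 -0.1587  0.0054] z axis [ 0.0033 -0.     -1.    ] F [ 0.4  0.  -1.6] 0.04517042999140664
```

Converted, -0.027 m is -0.54, -0.0236 m is -0.472.

Call:
jog_arm(
  plan=[
    [0,0,0,-0.212,-0.234,0,0.05],
    [0,0,0,-0.472,-0.54,0,0.05],
    [0,0,0,-0.472,-0.54,0,0.05],
    [0,0,0,-0.472,-0.54,0,0.05],
    [0,0,0,-0.472,-0.54,0,0.05],
    [0,0,0,-0.472,-0.54,0,0.05],
    [0,0,0,-0.212,-0.24,0,0.05],
    [0,0,0,0,0,0,0.05],
    [0,0,0,0,0,0,0.05],
  ],
)

```text
time_s: 14.9
tool_pos: [0.4655, 0.0691, 0.2136]
orientation: [0.984, 0.176, -0.0, 0.0]
contact_force: [0.4, -0.4, 0.5]
gripper_width: 0.0505
finger_force: 0.0
```

```bash
python3 d.py .466 .0695 .094
```

```text
[0.4655 0.0691 0.2136] tool delta [ 0.0006 -0.0002  0.1196] z axis [-0.e+00 -1.e-04 -1.e+00] F [ 0.4 -0.4  0.5] 0.05053157730978393
```

Converted, 0.035 m is 0.7, 0.03 m is 0.6.

Call:
jog_arm(
  plan=[
    [0,0,0,0.012,0,0.4,0.05],
    [0,0,0,0,0,0.7,0.05],
    [0,0,0,0,0,0.6,0.05],
    [0,0,0,0,0,0.4,0.05],
    [0,0,0,0,0,0.2,0.05],
    [0,0,0,0,0,0.08,0.05],
    [0,0,0,0,0,0,0.05],
    [0,0,0,0,0,0,0.03],
    [0,0,0,0,0,0,0.02],
    [0,0,0,0,0,0,0],
    [0,0,0,0,0,0,0],
    [0,0,0,0,0,0,0],
    [0,0,0,0,0,0,0],
  ],
  squeeze=30,
)

```text
time_s: 16.2
tool_pos: [0.4664, 0.0698, 0.0958]
orientation: [0.984, 0.176, 0.001, 0.0]
contact_force: [-1.3, 0.6, 6.6]
gripper_width: 0.0229
finger_force: 29.1
```

```bash
python3 d.py .669 .1577 .194
```

```text
[0.4664 0.0698 0.0958] tool delta [ 0.2207 -0.0121 -0.0978] z axis [ 1.8e-03  2.0e-04 -1.0e+00] F [-1.3  0.6  6.6] 0.02293923112244716
```

Converted, 0.0272 m is 0.544, -0.025 m is -0.5.

Call:
jog_arm(
  plan=[
    [0,0,0,0,0,-0.1,0],
    [0,0,0,0,0,-0.3,0],
    [0,0,0,0,0,-0.5,0],
    [0,0,0,0,0,-0.5,0],
    [0,0,0,0,0,-0.4,0],
    [0,0,0,0.302,-0.016,-0.2,0],
    [0,0,0,0.544,-0.03,0,0],
    [0,0,0,0.544,-0.03,0,0],
    [0,0,0,0.544,-0.03,0,0],
    [0,0,0,0.544,-0.03,0,0],
    [0,0,0,0.544,-0.03,0,0],
    [0,0,0,0.544,-0.03,0,0],
    [0,0,0,0.544,-0.03,0,0],
    [0,0,0,0.302,-0.016,0,0],
    [0,0,0,0,0,0,0],
    [0,0,0,0,0,0,0],
    [0,0,0,0,0,0,0],
  ],
  squeeze=45,
)

```text
time_s: 17.9
tool_pos: [0.6677, 0.1572, 0.195]
orientation: [0.984, 0.176, -0.0, 0.0]
contact_force: [-0.1, 0.5, -3.3]
gripper_width: 0.0222
finger_force: 44.5
```

```bash
python3 d.py .669 .1577 .1168
```

```text
[0.6677 0.1572 0.195 ] tool delta [ 0.0014 -0.0001  0.0782] z axis [-3.e-04 -2.e-04 -1.e+00] F [-0.1  0.5 -3.3] 0.02216073065585094
```

Converted, 0.025 m is 0.5, 0.02 m is 0.4.

Call:
jog_arm(
  plan=[
    [0,0,0,0.02,0,0.4,0],
    [0,0,0,0,0,0.5,0],
    [0,0,0,0,0,0.3,0],
    [0,0,0,0,0,0.14,0],
    [0,0,0,0,0,0.08,0],
    [0,0,0,0,0,0.06,0],
    [0,0,0,0,0,0.03,0],
    [0,0,0,0,0,0.02,0],
    [0,0,0,0,0,0,0],
    [0,0,0,0,0,0,0],
  ],
)

```text
time_s: 18.9
tool_pos: [0.6695, 0.158, 0.1187]
orientation: [0.984, 0.176, 0.0, -0.0]
contact_force: [-0.6, -0.3, -3.6]
gripper_width: 0.0224
finger_force: 44.5
```

```bash
python3 d.py .669 .1577 .1168
```

```text
[0.6695 0.158  0.1187] tool delta [-0.0005  0.0001  0.0019] z axis [ 4.e-04  1.e-04 -1.e+00] F [-0.6 -0.3 -3.6] 0.022379724834302096
```

Converted, 0.001 m is 0.02, -0.0005 m is -0.01.

Call:
jog_arm(
  plan=[
    [0,0,0,-0.01,0,0.02,0],
    [0,0,0,0,0,0.02,0],
    [0,0,0,0,0,0.01,0],
    [0,0,0,0,0,0,0],
  ],
)

```text
time_s: 19.3
tool_pos: [0.6693, 0.158, 0.1171]
orientation: [0.984, 0.176, 0.001, -0.0]
contact_force: [-3.9, -1.1, 9.6]
gripper_width: 0.0225
finger_force: 46.0
```

Converted, -0.03 m is -0.6, -0.02 m is -0.4.

Call:
jog_arm(
  plan=[
    [0,0,0,0,0,0,0.03],
    [0,0,0,0,0,0,0.045],
    [0,0,0,0,0,0,0.045],
    [0,0,0,0,0,-0.2,0.045],
    [0,0,0,0,0,-0.4,0.045],
    [0,0,0,0,0,-0.6,0.045],
    [0,0,0,0,0,-0.6,0.045],
    [0,0,0,0,0,-0.2,0.045],
    [0,0,0,0,0,0,0.045],
  ],
  squeeze=30,
)

```text
time_s: 20.2
tool_pos: [0.6697, 0.1581, 0.2182]
orientation: [0.984, 0.176, 0.002, -0.0]
contact_force: [0.1, 0.4, -0.7]
gripper_width: 0.0447
finger_force: 0.0
```

```bash
python3 d.py .4315 .255 .20
```

```text
[0.6697 0.1581 0.2182] tool delta [-0.1898 -0.1736  0.0175] z axis [ 3.2e-03  9.0e-04 -1.0e+00] F [ 0.1  0.4 -0.7] 0.04474175355403319
```

Converted, -0.0237 m is -0.474, -0.0217 m is -0.434.

Call:
jog_arm(
  plan=[
    [0,0,0,-0.238,-0.216,0,0.05],
    [0,0,0,-0.474,-0.434,0.05,0.05],
    [0,0,0,-0.474,-0.434,0.05,0.05],
    [0,0,0,-0.474,-0.434,0.05,0.05],
    [0,0,0,-0.474,-0.434,0.05,0.05],
    [0,0,0,-0.474,-0.434,0.05,0.05],
    [0,0,0,-0.474,-0.434,0.05,0.05],
    [0,0,0,-0.474,-0.434,0.05,0.05],
    [0,0,0,-0.238,-0.216,0,0.05],
    [0,0,0,0,0,0,0.05],
    [0,0,0,0,0,0,0.05],
  ],
)

```text
time_s: 21.3
tool_pos: [0.4311, 0.2543, 0.1981]
orientation: [0.984, 0.176, -0.0, 0.0]
contact_force: [0.9, -0.5, 0.0]
gripper_width: 0.0501
finger_force: 0.0
```

```bash
python3 d.py .4315 .255 .046
```

```text
[0.4311 0.2543 0.1981] tool delta [ 0.0006 -0.0006  0.1521] z axis [-1.e-04 -3.e-04 -1.e+00] F [ 0.9 -0.5  0. ] 0.050051090741715425
```

Converted, 0.035 m is 0.7, 0.03 m is 0.6.

Call:
jog_arm(
  plan=[
    [0,0,0,0.01,-0.01,0.4,0.05],
    [0,0,0,0,0,0.7,0.05],
    [0,0,0,0,0,0.7,0.05],
    [0,0,0,0,0,0.6,0.05],
    [0,0,0,0,0,0.36,0.05],
    [0,0,0,0,0,0.2,0.05],
    [0,0,0,0,0,0.06,0.05],
    [0,0,0,0,0,0,0.05],
    [0,0,0,0,0,0,0.03],
    [0,0,0,0,0,0,0.02],
    [0,0,0,0,0,0,0],
    [0,0,0,0,0,0,0],
    [0,0,0,0,0,0,0],
    [0,0,0,0,0,0,0],
  ],
  squeeze=30,
)

```text
time_s: 22.7
tool_pos: [0.4316, 0.2556, 0.0482]
orientation: [0.984, 0.176, 0.001, -0.0]
contact_force: [-1.3, -0.2, 8.4]
gripper_width: 0.023
finger_force: 29.5
```

```bash
python3 d.py .642 -.1255 .206
```

```text
[0.4316 0.2556 0.0482] tool delta [ 0.0652  0.4305 -0.1577] z axis [ 1.5e-03  8.0e-04 -1.0e+00] F [-1.3 -0.2  8.4] 0.022950696685794546
```

Converted, -0.035 m is -0.7, -0.03 m is -0.6.

Call:
jog_arm(
  plan=[
    [0,0,0,0,0,-0.1,0],
    [0,0,0,0,0,-0.4,0],
    [0,0,0,0,0,-0.6,0],
    [0,0,0,0,0,-0.7,0],
    [0,0,0,0,0,-0.7,0],
    [0,0,0,0,0,-0.5,0],
    [0,0,0,0,0,-0.2,0],
    [0,0,0,0,0,0,0],
    [0,0,0,0,0,0,0],
  ],
  squeeze=45,
)

```text
time_s: 23.6
tool_pos: [0.4306, 0.2548, 0.2064]
orientation: [0.984, 0.176, -0.0, 0.0]
contact_force: [0.8, 0.5, -2.1]
gripper_width: 0.0218
finger_force: 44.4
```

Call:
jog_arm(
  plan=[
    [0,0,0,0.06,0.3,0,0],
    [0,0,0,0.1,0.67,0,0],
    [0,0,0,0.1,0.67,0,0],
    [0,0,0,0.1,0.67,0,0],
    [0,0,0,0.1,0.67,0,0],
    [0,0,0,0.1,0.67,0,0],
    [0,0,0,0.1,0.67,0,0],
    [0,0,0,0.1,0.67,0,0],
    [0,0,0,0.1,0.67,0,0],
    [0,0,0,0.1,0.67,0,0],
    [0,0,0,0.1,0.67,0,0],
    [0,0,0,0.1,0.67,0,0],
    [0,0,0,0.1,0.67,0,0],
    [0,0,0,0.04,0.27,0,0],
    [0,0,0,0,0,0,0],
    [0,0,0,0,0,0,0],
    [0,0,0,0,0,0,0],
  ],
)

```text
time_s: 25.3
tool_pos: [0.641, -0.1243, 0.2067]
orientation: [0.984, 0.177, -0.0, -0.0]
contact_force: [-0.9, -0.3, -1.6]
gripper_width: 0.0224
finger_force: 44.4
```

```bash
python3 d.py .642 -.1255 .0692
```

```text
[ 0.641  -0.1243  0.2067] tool delta [0.0006 0.0016 0.1375] z axis [-1.e-03  7.e-04 -1.e+00] F [-0.9 -0.3 -1.6] 0.0224425212029427
```

Converted, 0.03 m is 0.6, 0.025 m is 0.5.

Call:
jog_arm(
  plan=[
    [0,0,0,0.01,0.03,0.4,0],
    [0,0,0,0,0,0.6,0],
    [0,0,0,0,0,0.6,0],
    [0,0,0,0,0,0.5,0],
    [0,0,0,0,0,0.3,0],
    [0,0,0,0,0,0.14,0],
    [0,0,0,0,0,0.08,0],
    [0,0,0,0,0,0.06,0],
    [0,0,0,0,0,0.02,0],
    [0,0,0,0,0,0,0],
    [0,0,0,0,0,0,0],
  ],
)

```text
time_s: 26.4
tool_pos: [0.6428, -0.1272, 0.0729]
orientation: [0.984, 0.176, 0.0, 0.0]
contact_force: [-0.5, -0.3, -1.1]
gripper_width: 0.0223
finger_force: 44.4
```

```bash
python3 d.py .642 -.1255 .0692
```

```text
[ 0.6428 -0.1272  0.0729] tool delta [-0.0001 -0.0019  0.0037] z axis [ 8.e-04 -1.e-04 -1.e+00] F [-0.5 -0.3 -1.1] 0.022324905365520877
```

Call:
jog_arm(
  plan=[
    [0,0,0,0,-0.034,0.03,0],
    [0,0,0,0,0,0.02,0],
    [0,0,0,0,0,0.02,0],
    [0,0,0,0,0,0.014,0],
    [0,0,0,0,0,0,0],
  ],
)

```text
time_s: 26.9
tool_pos: [0.6423, -0.1252, 0.0694]
orientation: [0.984, 0.177, 0.0, 0.0]
contact_force: [-6.1, 2.8, 16.7]
gripper_width: 0.022
finger_force: 46.3
```

Converted, -0.035 m is -0.7, -0.03 m is -0.6.

Call:
jog_arm(
  plan=[
    [0,0,0,0,0,-0.01,0],
    [0,0,0,0,0,0,0.03],
    [0,0,0,0,0,0,0.045],
    [0,0,0,0,0,0,0.045],
    [0,0,0,0,0,-0.2,0.045],
    [0,0,0,0,0,-0.4,0.045],
    [0,0,0,0,0,-0.6,0.045],
    [0,0,0,0,0,-0.6,0.045],
    [0,0,0,0,0,-0.6,0.045],
    [0,0,0,0,0,-0.6,0.045],
    [0,0,0,-0.4,0,-0.4,0.045],
    [0,0,0,-0.7,0,0,0.045],
    [0,0,0,-0.7,0,0,0.045],
    [0,0,0,-0.7,0,0,0.045],
    [0,0,0,-0.7,0,0,0.045],
    [0,0,0,-0.4,0,0,0.045],
    [0,0,0,0,0,0,0.045],
    [0,0,0,0,0,0,0.045],
  ],
  squeeze=30,
)

```text
time_s: 28.7
tool_pos: [0.4734, -0.1881, 0.2395]
orientation: [0.984, 0.176, 0.001, 0.0]
contact_force: [-0.5, 0.2, 0.3]
gripper_width: 0.0452
finger_force: 0.0
```

```bash
python3 - <<'E'
from bench import grab_frame
from h import *
cs=[(.669,.1577),(.660,.0632),(.651,-.031),(.642,-.1255)]
for n in('top','side'):
    f=grab_frame(n); cv2.imwrite(f'pics/{n}4.png',f['pixels'][...,::-1]); C=cloud(f)
    for (x,y),h in zip(cs,(.139,.123,.107,.091)):
        W=C.reshape(-1,3); W=W[(np.hypot(W[:,0]-x,W[:,1]-y)<.025)&(abs(W[:,2]-h)<.006)]; print(n,len(W),W[:,2].max().round(4),(W.mean(0)[:2]-[x,y]).round(4))
E
```

```text
top 108 0.1411 [-0.0007 -0.003 ]
top 107 0.1249 [-0.0002 -0.0035]
top 100 0.108 [-0.0001 -0.003 ]
top 96 0.0934 [-0.0007 -0.0015]
side 75 0.1412 [-0.0015  0.0015]
side 59 0.1255 [-0.0011  0.0006]
side 54 0.11 [-0.0015  0.0005]
side 49 0.0926 [-0.0017  0.0019]
```

View pics/side4.png

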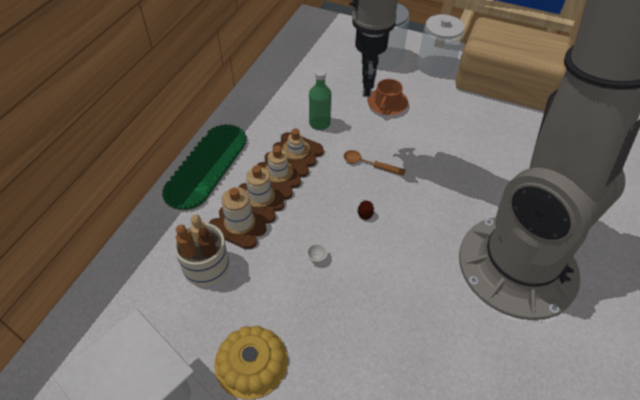

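View pics/top4.png

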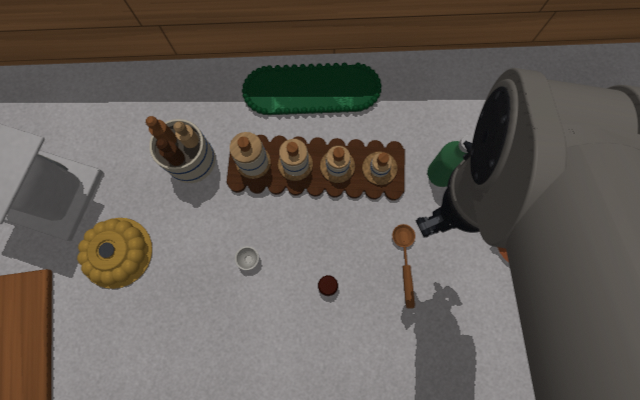

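All four canisters stand upright on their coasters. They descend in height from the crock end, at (240,210) in the side view, to the bottle end, at (295,145), and each is within about 3 mm of centre. The gripper is clear of them, so I'm handing in.

```bash
python3 -c "
from bench import env
print(env.finish_job())"
```

```text
the job is handed in; nothing more can be done
None
```

The four canisters stand upright on their coasters, tallest next to the crock down to shortest at the bottle end, each about 3 mm or less from centre by the cameras; they are all released and the job is handed in at about 29 s, but no verdict came back.

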